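# Park the flywheel slider camera at its filming mark

### The arm

A 6-joint arm with a two-finger parallel gripper is mounted at the origin on the work surface. World frame = base frame: x ahead of the robot, y to its left, z up, the work surface at z = 0. Lengths are in m, angles in rad, forces in N, time in s.
With the tool pointing down it reaches from about 0.375 to 0.9 m from the base axis. Payload 3.1 kg.
Tool frame: the origin (TCP) lies at the very end of the fingers, on their centre line; the grasp point (between the pads) lies 19 mm behind it; z points along the fingers, y is the direction in which the jaws open and shut (so a half turn about z gives the same grasp; the last joint's range is limited). The gripper opens to 85 mm and grips with 20 to 120 N. Pads are 22 mm wide; open, the fingers measure 114 mm over their backs; the gripper's body (76 mm by 85 mm) begins 54 mm behind the grasp point. The pads swing forward as they close: fully open they stand 13 mm farther back than shut.
Start: joints at [1.157, 0.527, 1.433, -0, 1.181, -0.178], TCP at [0.145, 0.608, 0.231] pointing down, gripper open.
Joint ranges: [-3.08, 3.08], [-0.75, 2.2], [0.22, 2.44], [-1.43, 4.57], [0, 2.65], [-2.85, 2.85]. Speed limits (rad/s): [2.79, 2.79, 3.14, 3.14, 3.14, 3.14].

### API

Orientations are given as a unit quaternion [x, y, z, w].
In Python, from station import manip, snapshot, camera_info gives the robot as it stands. The module is installed in compiled form; this text tells all that it offers.
- The arm moves only by the shell command python3 -m crank 'ROWS' [FORCE]. ROWS is JSON, a list of rows, each a list of 5 numbers: the shift along the tool's x, y, z scaled (see below), then the turn about the tool's z scaled (see below), then the closure, from -1 (fully open) to 1 (shut), so that 0 is half open. A call has 1 to 8 rows; each row shifts and turns the commanded pose from where the row before left it, along the tool's axes as they then stand; what a row does not reach is not made up. The controller multiplies each number of a shift by 0.04 m and each number of a turn by 8 degrees. A row lasts 1/10 s, in which the tool goes at most 50 mm and 8.59 degrees, less where a joint would pass 70% of its speed; a pose out of reach is approached as far as the arm can. A call with a number of a shift or a turn outside -1 to 1 is refused whole. A call with a gripper value outside its range is refused whole. The fingers move at their own pace and stop on an object; FORCE is the grip in N (left out, the last holds). Time passes only in rows, so rows that do not move let the fingers close. It gives the time, the measured TCP pose, the force and the opening at its end, in the units of the state.
- manip.sense(): the state, without advancing time (a new reading comes with each control period).
- snapshot(name): name is "scene" or "top" or "wrist"; returns (picture, depth): 480x640x3 uint8, red, green, blue; 480x640 float32, m along the optical axis (not along the pixel's ray), 0 where there is no reading.
- camera_info(name): a dict with "intrinsics" (3x3 intrinsics, pixels), "R" (3x3) and "t" (3): a world point X has camera coordinates R X + t. Camera axes: x right, y down, z forward; pixel columns grow to the right and rows downward; lengths in m; the calibration is good to about 2 mm. A picture is of the moment at which its call begins: read the wrist's pose just before it. camera_info takes no time and is no camera call; for the wrist camera it gives the pose at the moment of the call.
- manip.sign_off(): hands the job in, once; it reports no verdict.
The state is a dict: "t": time; "q": joint angles; "qd": joint speeds; "tau": joint torques, N m; "tcp_pos": TCP position; "tool_rot": TCP orientation; "force": force on the tool from outside, world axes, zero at the start; "ft_torque": the same for the moment, N m; "finger_gap": opening from 0.0 (shut) to 1.0 (fully open).
Only numpy, scipy, OpenCV 4.12 (cv2) and the standard library are available. Lean on these libraries where they do the work, as an engineer would, in place of code of your own. Each camera call takes 0.05 s, during which the arm holds its last target. There are 200 camera calls.

### The job

Roll the filming camera along its slider to the orange mark by pushing gently on the sprung black buffers at the two ends of its carriage: set it going from behind, brake it before it can run into the red end stop, and leave it standing free and still with its white index over the mark. Touch nothing of the camera or the plate and metal housings it rides on, never knock the carriage hard, and leave the ink jars and the other loose things on the table where they are.

Things in the scene. Friction and masses are not known exactly. Their poses are not given: they have to be found in the camera images.
- slider: camera slider, fixed: two steel tubes 770 mm long, end blocks 66 mm high at |y| = 384 to 416 mm, a flat flywheel 76 mm high at y = 427 to 523 mm. Origin: middle of its length, on the table. Its y axis is the direction of travel from the start to the mark; x across, z up. It is level and does not move when the carriage is pushed.
- far_stop (a point): buffer face of the red stop clamp beyond the mark, on the slider's centre line, 52 mm above the table, at slider y = 275 mm. The carriage runs into it when the carriage origin is at slider y = 190 mm. The clamp is 26 mm thick and 64 mm high. A like clamp at the near end stops the carriage at slider y = -270 mm.
- carriage: wheeled carriage on the tubes, rolls along slider y only; 250 mm long over its buffers, 110 mm wide. Origin: middle of its underside, on the slider's centre line, 40 mm above the table; axes as the slider's. With camera and belt-driven flywheel it acts like 5.0 kg nominally (4 to 6.5). Rolling drag nominally 0.05 N + 0.5 N per m/s: let go at 0.03 m/s it coasts some 35 mm, at 0.1 m/s some 300 mm.
- rear_buffer: sprung black rubber push buffer at the carriage's trailing (slider -y) end. Origin: middle of its flat outer face, square to slider y, 104 mm wide, 72 to 112 mm above the table; at rest 125 mm behind the carriage origin. The 40 mm thick block slides up to 30 mm into its housing against a spring of 120 N/m with hardly any damping, then it is hard. Weighs 60 g; axes as the carriage's.
- front_buffer: the same buffer at the leading (slider +y) end. Origin: middle of its outer face, 92 mm above the table, at rest 125 mm ahead of the carriage origin. A hand in front of it clears the red clamp below if the fingertips stay more than 70 mm above the table.
- camera: plate, buffer housings and camera riding on the carriage, not to be touched. Origin: middle of the carriage, 66 mm above the table; axes as the carriage's. Housings 110 mm wide, up to 113 mm above the table, 47 to 85 mm from the middle along y. The camera lies within 60 mm of the middle along y, 115 to 215 mm above the table; lens reaches 95 mm to slider -x, back 50 mm to +x.
- index (a point): tip of the white pointer, 8 mm wide, that sticks out on the carriage's slider +x side: 80 mm from the centre line, at the middle of the carriage's length, 77 mm above the table, passing just over the mark.
- mark: orange-topped black clamp beside the tubes, fixed, 30 mm long along the rail, 36 mm high; its middle (black line) is the filming mark. Origin: centre of its underside, 73 mm from the slider's centre line towards +x, 34 mm above the table; axes as the slider's. The camera is parked when the index has the same slider y as this origin.
- jar_black: small jar of black ink, 60 mm in diameter and 58 mm high, loose, beyond the slider. Origin: centre of its underside. To be left alone.
- jar_red: small jar of red ink, 60 mm in diameter and 58 mm high, loose, beyond the slider. Origin: centre of its underside. To be left alone.
- jar_brown: small jar of brown ink, 60 mm in diameter and 58 mm high, loose, beyond the slider. Origin: centre of its underside. To be left alone.
- pen_cup: terracotta cup of reed pens, 76 mm in diameter and 160 mm high with the pens, loose, beyond the slider. Origin: centre of its underside. To be left alone.
- notebook: spiral notebook, 150 x 210 x 24 mm, loose, beyond the slider. Origin: centre of its underside. To be left alone.
- phone: phone lying flat, 72 x 150 x 9 mm, loose, between robot and slider at the right. Origin: centre of its underside. To be left alone.

How it is judged:
On the way:
1. the carriage has come to rest at the mark and stands there untouched for 1.5 s (y of index in the frame of mark between -0.015 and 0.015 m and linear speed of carriage below 0.008 m/s and contact force between carriage and anything else below 0.05 N), for 1.5 s.
At the end, for the whole second after the job is handed in: the carriage's white index is within 15 mm of the middle of the orange mark along the slider, the carriage is still (slower than 8 mm/s) and nothing touches it, and it stays so for a second after the program ends (all of step 1).
It fails at once if the carriage runs into the far or the near end stop (y of carriage in the frame of slider above 0.187 m or y of carriage in the frame of slider below -0.267 m).
It fails at once if the carriage is knocked hard: it is touched with more than 8 N (contact force between carriage and anything else above 8 N).
It fails at once if the camera, its plate or the buffer housings are touched (more than 1 N) (contact force between camera and anything else above 1 N).
It fails at once if a thing on the table is moved by more than 20 mm (distance of any of jar_black, jar_red, jar_brown, pen_cup, notebook, phone from where it was at the start of the episode above 0.02 m).
It also fails if it takes over 32 s, if anything falls off the work surface, if the arm or the gripper's body presses on something with over 40 N, if the wrist force passes 120 N, or if a joint passes its speed limit or range.

## Working session

There is one attempt and no reset: what is moved stays moved. The work goes in short steps, Python scripts to look and compute and a shell command to move; the robot and the scene stay as the last step left them, time stands still between calls to the robot, and variables do not carry over. Pictures are saved under pics/ and viewed, on a budget of 10 in all, crops included, one or two more only if the job needs it, and the job is handed in when it is done.

```bash
mkdir -p pics; python3 - <<'E'
from station import manip, snapshot, camera_info
import cv2,numpy as np
s=manip.sense();print({k:np.round(v,3) for k,v in s.items()})
for n in("scene","top"):
    p,d=snapshot(n);cv2.imwrite(f"pics/{n}0.png",p[:,:,::-1]);np.save(f"pics/{n}0.npy",d)
    c=camera_info(n);print(n,np.round(c["intrinsics"],1).tolist(),np.round(c["R"],3).tolist(),np.round(c["t"],3))
E
```

```text
{'t': np.float64(0.0), 'q': array([ 1.157,  0.528,  1.434, -0.   ,  1.181, -0.178]), 'qd': array([ 0.001,  0.001, -0.001, -0.001,  0.   ,  0.002]), 'tau': array([-2.0000e-03, -4.4235e+01, -1.7803e+01, -0.0000e+00,  9.0000e-03,
        0.0000e+00]), 'tcp_pos': array([0.145, 0.607, 0.23 ]), 'tool_rot': array([ 0.117,  0.993, -0.001, -0.   ]), 'force': array([-0.712,  0.044, -0.237]), 'ft_torque': array([ 0.007,  0.008, -0.002]), 'finger_gap': np.float64(1.006)}
scene [[500.1, 0.0, 322.7], [0.0, 500.1, 231.8], [0.0, 0.0, 1.0]] [[-0.835, 0.55, -0.018], [0.378, 0.549, -0.746], [-0.4, -0.63, -0.666]] [ 0.471 -0.114  1.199]
top [[468.6, 0.0, 319.0], [0.0, 468.6, 246.0], [0.0, 0.0, 1.0]] [[-0.022, -1.0, -0.0], [-0.972, 0.021, -0.233], [0.233, -0.005, -0.972]] [-0.025  0.545  0.857]
```

View pics/top0.png

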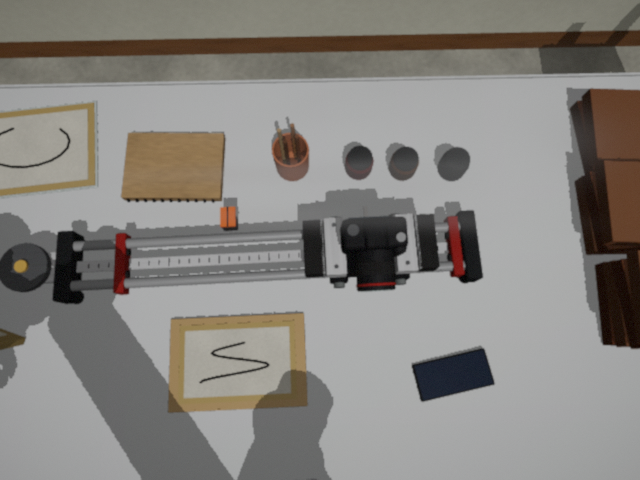

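View pics/scene0.png

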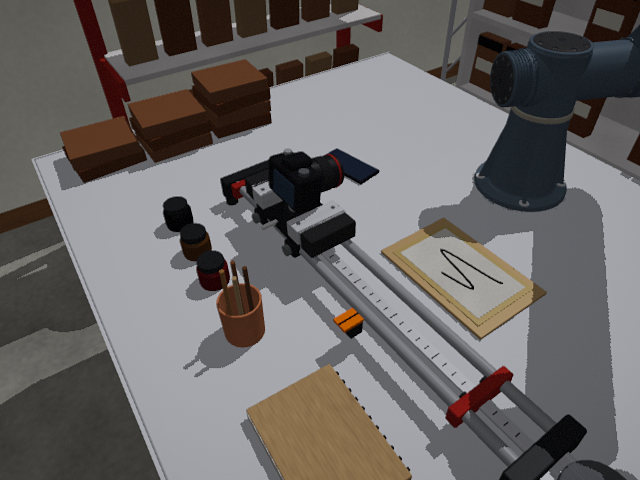

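The top view shows the slider running left-right, with +y to the left. The orange mark is at about (228,217), the front buffer face at about x=304, the rear buffer edge at about x=437, and the red clamps at x=122 and 455. The scene view agrees, and neither view shows the space above the slider blocked.

```bash
cat > h.py <<'E'
import numpy as np,cv2
from station import manip, snapshot, camera_info
def ray(n,uv,z):
    c=camera_info(n);K,R,t=map(np.array,(c["intrinsics"],c["R"],c["t"]))
    uv=np.atleast_2d(uv).astype(float)
    d=(np.linalg.inv(K)@np.c_[uv,np.ones(len(uv))].T).T@R
    o=-R.T@t
    return o+d*((z-o[2])/d[:,2])[:,None]
def cloud(n,d):
    c=camera_info(n);K,R,t=map(np.array,(c["intrinsics"],c["R"],c["t"]))
    v,u=np.indices(d.shape)
    P=np.stack([(u-K[0,2])/K[0,0]*d,(v-K[1,2])/K[1,1]*d,d],-1)
    return (P-t)@R
E
python3 - <<'E'
from h import *
p=cv2.imread("pics/top0.png");d=np.load("pics/top0.npy");P=cloud("top",d)
hsv=cv2.cvtColor(p,cv2.COLOR_BGR2HSV)
def blobs(m,a=60):
    n,l,s,c=cv2.connectedComponentsWithStats(m.astype('uint8'))
    return [(l==i) for i in range(1,n) if s[i,4]>a]
H,S,V=hsv[...,0],hsv[...,1],hsv[...,2]
for nm,m in(("orange",(H>3)&(H<14)&(S>200)&(V>150)),("red",((H<3)|(H>176))&(S>180)&(V>60))):
    for b in blobs(m):
        q=P[b&(d>0)];v,u=np.nonzero(b)
        r=cv2.minAreaRect(np.c_[u,v].astype(np.float32))
        print(nm,b.sum(),np.round(q.mean(0),3),np.round(np.percentile(q,[2,98],axis=0),3).tolist(),r)
v,u=np.nonzero((H>3)&(H<14)&(S>200)&(V>150)&(np.indices(H.shape)[1]<245)&(np.indices(H.shape)[1]>210))
print("orange ray",ray("top",[[u.mean(),v.mean()]],.07))
# buffers / tube row profile
for row in (235,246,256,266):
    print(row,[(c,*np.round(P[row,c],3)) for c in list(range(298,312,2))+list(range(412,445,3))][:0])
m=(P[...,2]>.100)&(P[...,2]<.120)&(d>0)
for b in blobs(m,100):
    q=P[b];print("z~.11",b.sum(),np.round(np.percentile(q,[1,50,99],axis=0),3).tolist())
# tubes: points z in .02-.06 mid region
for y0 in (-.2,-.1,0,.1,.2,.3,.4,.45,.5):
    k=(abs(P[...,1]-y0)<.004)&(P[...,2]>.025)&(P[...,2]<.08)&(P[...,0]>.3)&(P[...,0]<.62)
    if k.sum(): print(y0,np.round(np.percentile(P[k][:,0],[1,99]),3))
# end blocks
m=(V<70)&(P[...,2]>.05)&(P[...,2]<.08)&(d>0)
for b in blobs(m,200):
    print("blk",b.sum(),np.round(np.percentile(P[b],[1,50,99],axis=0),3).tolist())
c=camera_info("wrist");print("wristcam",-np.array(c["R"]).T@c["t"],manip.sense()["tcp_pos"])
E
```

```text
red 427 [ 0.523 -0.306  0.062] [[0.483, -0.319, 0.053], [0.563, -0.296, 0.066]] ((456.730224609375, 254.5876007080078), (43.03570556640625, 12.246772766113281), 86.05481719970703)
red 506 [0.519 0.353 0.063] [[0.464, 0.344, 0.055], [0.576, 0.362, 0.066]] ((120.5, 263.0), (58.0, 13.0), 90.0)
red 98 [ 0.451 -0.134  0.171] [[0.448, -0.163, 0.158], [0.455, -0.106, 0.178]] ((376.5173034667969, 283.9159240722656), (3.205551862716675, 35.09455108642578), 87.61405944824219)
orange ray [[nan nan nan]]
235 []
246 []
256 []
266 []
z~.11 2481 [[0.533, -0.664, 0.1], [0.618, -0.624, 0.102], [0.693, -0.591, 0.106]]
z~.11 1874 [[0.484, -0.254, 0.103], [0.529, -0.223, 0.111], [0.59, -0.179, 0.114]]
z~.11 2229 [[0.48, -0.083, 0.105], [0.529, -0.044, 0.111], [0.586, -0.007, 0.115]]
z~.11 664 [[0.346, -0.61, 0.1], [0.441, -0.604, 0.109], [0.505, -0.598, 0.12]]
-0.2 [0.467 0.558]
-0.1 [0.48  0.524]
0 [0.482 0.58 ]
0.1 [0.48  0.575]
0.2 [0.476 0.574]
0.3 [0.473 0.57 ]
0.4 [0.47  0.567]
0.45 [0.448 0.585]
0.5 [0.484 0.546]
blk 437 [[0.712, -0.622, 0.05], [0.786, -0.614, 0.06], [0.875, -0.608, 0.07]]
blk 345 [[0.721, -0.148, 0.053], [0.738, -0.124, 0.057], [0.759, -0.101, 0.062]]
blk 255 [[0.725, -0.242, 0.054], [0.738, -0.219, 0.057], [0.754, -0.195, 0.061]]
blk 908 [[0.525, -0.66, 0.051], [0.605, -0.595, 0.066], [0.691, -0.588, 0.08]]
blk 1118 [[0.473, -0.349, 0.055], [0.538, -0.332, 0.065], [0.608, -0.317, 0.069]]
blk 1480 [[0.448, 0.372, 0.051], [0.504, 0.458, 0.064], [0.584, 0.479, 0.069]]
blk 1796 [[0.469, 0.492, 0.055], [0.512, 0.531, 0.069], [0.558, 0.58, 0.073]]
blk 252 [[0.47, -0.103, 0.059], [0.489, -0.092, 0.076], [0.523, -0.058, 0.08]]
blk 862 [[0.341, -0.61, 0.05], [0.409, -0.604, 0.066], [0.501, -0.599, 0.08]]
wristcam [0.07360308 0.62422605 0.37304519] [0.14509329 0.60724874 0.23043023]<stdin>:14: RuntimeWarning: Mean of empty slice.
  ret = ret.dtype.type(ret / rcount)
```

```bash
python3 -m crank '[[0,0,-0.7,-0.944,1],[0,0,-0.7,-0.944,1],[-0.7,-1,0,0,1],[-0.7,-1,0,0,1],[-0.7,-1,0,0,1],[-0.7,-1,0,0,1],[-0.7,-1,0,0,1],[-0.7,-1,0,0,1]]'
python3 - <<'E'
from h import *
p=cv2.imread("pics/top0.png");hsv=cv2.cvtColor(p,cv2.COLOR_BGR2HSV)
print(hsv[210:222:3,222:236:3].tolist())
r=p[200:232,215:245].astype(int);m=(r[...,2]>150)&(r[...,0]<80)&(r[...,1]<150)
v,u=np.nonzero(m);print(m.sum(),u.min()+215,u.max()+215,v.min()+200,v.max()+200)
print(ray("top",[[(u.min()+u.max())/2+215,(v.min()+v.max())/2+200],[u.mean()+215,v.mean()+200]],.07))
E
```

```text
t: 0.9
tcp_pos: [0.3207, 0.371, 0.2871]
tool_rot: [-0.015, 1.0, -0.0, -0.0]
force: [0.1, -0.1, 0.3]
finger_gap: -0.001
[[[11, 176, 185], [10, 174, 182], [9, 163, 152], [10, 171, 186], [10, 168, 175]], [[10, 172, 184], [10, 170, 182], [9, 158, 153], [10, 169, 184], [9, 158, 174]], [[10, 168, 184], [10, 168, 182], [8, 153, 153], [10, 166, 184], [10, 162, 173]], [[10, 175, 184], [10, 171, 182], [9, 159, 154], [10, 170, 184], [10, 166, 177]]]
244 220 234 207 226
[[0.60739936 0.14451679 0.07      ]
 [0.60742861 0.1435181  0.07      ]]
```

```bash
python3 -m crank '[[-0.7,-1,0,0,1],[-0.7,-1,0,0,1],[-0.7,-1,0,0,1],[-0.7,-1,0,0,1],[-0.7,-1,0,0,1],[-0.7,-1,0,0,1],[-0.7,-1,0,0,1],[0,-1,0,0,1]]'
python3 -m crank '[[0,-1,0,0,1],[0,-1,0,0,1],[0,-1,0,0,1],[0,-1,0,0,1],[0,-1,0,0,1],[0,-1,0,0,1],[0,-1,0,0,1],[0,-0.6,0,0,1]]'
```

```text
t: 1.7
tcp_pos: [0.5289, 0.0561, 0.2871]
tool_rot: [-0.014, 1.0, -0.0, 0.002]
force: [-0.3, 0.1, 0.3]
finger_gap: -0.003
t: 2.5
tcp_pos: [0.5338, -0.2483, 0.2868]
tool_rot: [-0.013, 1.0, -0.0, -0.0]
force: [-0.0, 0.6, -0.1]
finger_gap: 0.003
```

```bash
python3 -m crank '[[0,-0.8,0,0,1],[-0.1,0,0,0,1]]'; python3 - <<'E'
from h import *
p,d=snapshot("top");cv2.imwrite("pics/t1.png",p[:,:,::-1]);np.save("pics/t1.npy",d)
p,d=snapshot("scene");cv2.imwrite("pics/s1.png",p[:,:,::-1])
print(manip.sense()["tcp_pos"])
E
```

```text
t: 2.7
tcp_pos: [0.5386, -0.2813, 0.2866]
tool_rot: [-0.012, 1.0, -0.001, -0.0]
force: [0.1, 0.1, -0.0]
finger_gap: 0.002
[ 0.53889508 -0.27752258  0.28656382]
```

View pics/t1.png

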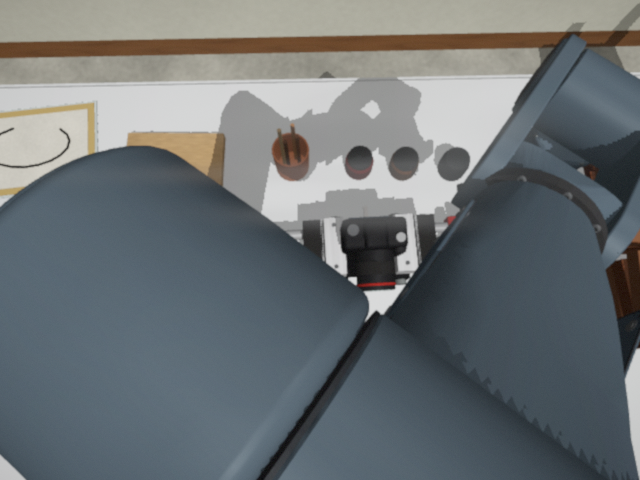

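View pics/s1.png

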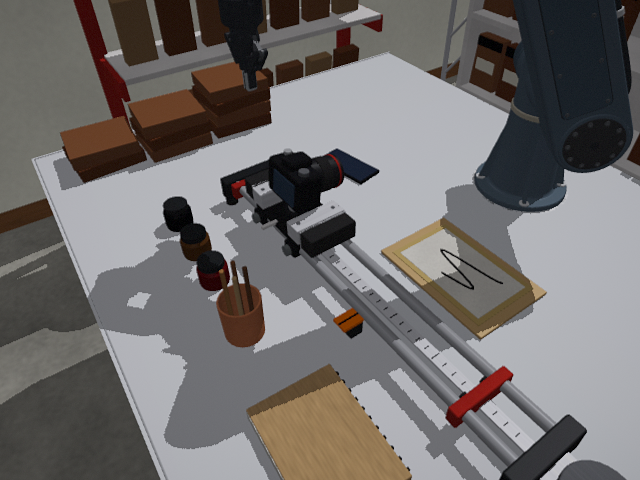

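The top view is now mostly covered by the arm. The scene view still clearly shows the carriage, with the lens ring near (335,172), and the mark at (348,320). The hand is above and behind the carriage. I'll track the carriage from the scene camera.

```bash
cat >> h.py <<'E'
O=np.array([.527,.063]);EY=np.array([-.03,1])/np.hypot(.03,1);EX=np.array([EY[1],-EY[0]])
def sl(P): r=np.asarray(P)[...,:2]-O; return np.stack([r@EX,r@EY,np.asarray(P)[...,2]],-1)
def track(p,d,dbg=0):
    hsv=cv2.cvtColor(p,cv2.COLOR_RGB2HSV);H,S,V=[hsv[...,i] for i in range(3)]
    C=sl(cloud("scene",d))
    m=((H<4)|(H>174))&(S>120)&(V>50)&(C[...,2]>.12)&(C[...,2]<.22)&(C[...,0]<-.03)&(C[...,0]>-.13)&(abs(C[...,1])<.4)&(d>0)
    ring=np.array([np.nan]*3) if m.sum()<10 else C[m].mean(0)
    # silver housing tops: bright, low saturation
    b=(C[...,2]>.105)&(C[...,2]<.122)&(abs(C[...,0])<.052)&(abs(C[...,1])<.4)&(d>0)&(V>90)&(S<60)
    y=C[b][:,1]
    return ring,m.sum(),(np.percentile(y,[1,99]) if len(y) else None),len(y)
def look(name=None):
    p,d=snapshot("scene");s=manip.sense()
    if name: cv2.imwrite(f"pics/{name}.png",p[:,:,::-1])
    r,n,e,k=track(p,d)
    print("t%.2f"%s["t"],"ring",np.round(r,4),n,"housing",None if e is None else np.round(e,4),k,"tcp",np.round(sl(s["tcp_pos"]),4))
    return p,d
E
python3 - <<'E'
from h import *
p,d=look()
C=sl(cloud("scene",d))
b=(C[...,2]>.10)&(C[...,2]<.120)&(abs(C[...,0])<.06)&(abs(C[...,1])<.4)&(d>0)
print("buf",np.round(np.percentile(C[b][:,1],[1,99]),4))
hsv=cv2.cvtColor(p,cv2.COLOR_RGB2HSV)
m=(hsv[...,0]>3)&(hsv[...,0]<25)&(hsv[...,1]>180)&(hsv[...,2]>150)&(C[...,2]>.05)&(C[...,2]<.09)&(abs(C[...,1])<.3)&(C[...,0]>.03)&(C[...,0]<.13)
print("mark",m.sum(),np.round(np.percentile(C[m],[2,50,98],axis=0),4).tolist(),C[m].mean(0))
w=(hsv[...,1]<40)&(hsv[...,2]>150)&(C[...,2]>.06)&(C[...,2]<.09)&(C[...,0]>.056)&(C[...,0]<.1)&(abs(C[...,1])<.3)
print("index",w.sum(),C[w].mean(0) if w.any() else 0)
E
```

```text
t2.85 ring [-0.0808 -0.177   0.1645] 78 housing [-0.2786 -0.1027] 892 tcp [ 0.0015 -0.3398  0.2867]
buf [-0.3161 -0.0695]Traceback (most recent call last):
  File "<stdin>", line 8, in <module>
    return _quantile_unchecked(
        a, q, axis, out, overwrite_input, method, keepdims, weights)
    return _ureduce(a,
                    func=_quantile_ureduce_func,
    ...<5 lines>...
                    overwrite_input=overwrite_input,
                    method=method)
    r = func(a, **kwargs)
    result = _quantile(arr,
                       quantiles=q,
    ...<2 lines>...
                       out=out,
                       weights=wgt)
    slices_having_nans = np.isnan(arr[-1, ...])
                                  ~~~^^^^^^^^^
IndexError: index -1 is out of bounds for axis 0 with size 0
```

```bash
python3 -m crank '[[0,0,1,0,1],[0,0,1,0,1],[0,0,1,0,1],[0,0,1,0,1],[0,0,0.96,0,1],[0,0,0,0,1]]'; python3 - <<'E'
from h import *
p,d=look("s2")
p=cv2.cvtColor(cv2.imread("pics/s1.png"),cv2.COLOR_BGR2RGB).astype(int)
r=p[300:345,325:375];m=(r[...,0]>150)&(r[...,2]<80)
v,u=np.nonzero(m);print(m.sum());print(sl(ray("scene",[[u.mean()+325,v.mean()+300]],.07)))
E
```

```text
t: 3.45
tcp_pos: [0.5354, -0.2729, 0.0839]
tool_rot: [-0.015, 1.0, 0.004, -0.005]
force: [-1.6, 0.2, -0.2]
finger_gap: -0.002
t3.50 ring [-0.0807 -0.1765  0.1635] 79 housing [-0.276  -0.1021] 886 tcp [ 2.000e-04 -3.377e-01  8.680e-02]
0
[[nan nan nan]]<stdin>:5: RuntimeWarning: Mean of empty slice.
  ret = ret.dtype.type(ret / rcount)
```

View pics/s2.png

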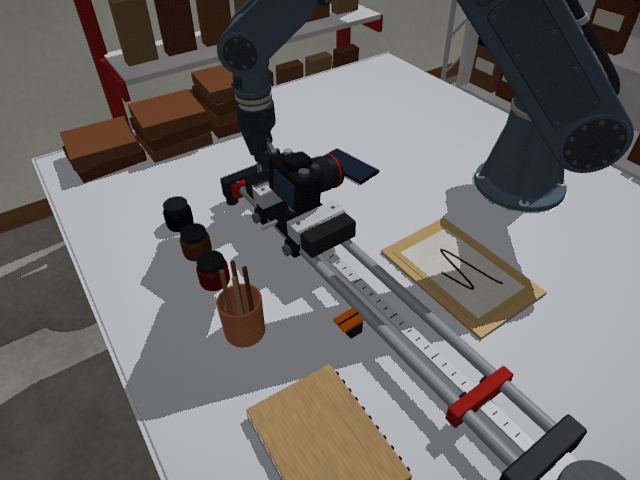

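The hand stands behind the rear buffer at about (262,160), and the carriage hasn't moved. Now I'll start a ramped push.

```bash
python3 -m crank '[[0,0.05,0,0,1],[0,0.05,0,0,1],[0,0.05,0,0,1],[0,0.05,0,0,1],[0,0.05,0,0,1],[0,0.06,0,0,1],[0,0.07,0,0,1],[0,0.08,0,0,1]]'
python3 -m crank '[[0,0.09,0,0,1],[0,0.1,0,0,1],[0,0.11,0,0,1],[0,0.12,0,0,1],[0,0.13,0,0,1],[0,0.14,0,0,1]]'; python3 - <<'E'
from h import *
p,d=look()
p=cv2.cvtColor(cv2.imread("pics/s1.png"),cv2.COLOR_BGR2HSV).astype(int)
r=p[300:345,325:375];m=(r[...,0]>3)&(r[...,0]<25)&(r[...,1]>120)&(r[...,2]>60)
v,u=np.nonzero(m);print(m.sum());print(sl(ray("scene",[[u.mean()+325,v.mean()+300]],.07)))
E
```

```text
t: 4.3
tcp_pos: [0.5386, -0.2588, 0.089]
tool_rot: [-0.014, 1.0, -0.0, 0.0]
force: [-0.6, -1.5, 1.0]
finger_gap: 0.0
t: 4.9
tcp_pos: [0.5374, -0.2305, 0.0888]
tool_rot: [-0.014, 1.0, 0.0, -0.0]
force: [1.0, -0.2, -0.6]
finger_gap: 0.004
t4.95 ring [-0.0809 -0.1378  0.1647] 86 housing [-0.2367 -0.0617] 974 tcp [ 0.0014 -0.2926  0.0887]
383
[[0.08451907 0.08090546 0.07      ]]
```

```bash
python3 -m crank '[[0,0.12,0,0,1],[0,0.12,0,0,1],[0,0.12,0,0,1]]'; python3 -c "
from h import *
look()"; python3 -m crank '[[0,0.12,0,0,1],[0,0.12,0,0,1],[0,0.12,0,0,1]]'; python3 -c "
from h import *
look()"
```

```text
t: 5.25
tcp_pos: [0.5372, -0.2164, 0.0889]
tool_rot: [-0.014, 1.0, 0.0, -0.0]
force: [-1.1, -0.0, -0.1]
finger_gap: -0.001
t5.30 ring [-0.081  -0.1143  0.1645] 85 housing [-0.2153 -0.0416] 974 tcp [ 0.0016 -0.2787  0.0888]
t: 5.6
tcp_pos: [0.5368, -0.2021, 0.0889]
tool_rot: [-0.014, 1.0, -0.0, -0.0]
force: [-0.0, -0.5, 0.2]
finger_gap: -0.003
t5.65 ring [-0.081  -0.0943  0.1648] 92 housing [-0.2001 -0.0199] 1086 tcp [ 0.0016 -0.2643  0.0888]
```

```bash
python3 -m crank '[[0,0.18,0,0,1],[0,0.2,0,0,1],[0,0.2,0,0,1],[0,0.18,0,0,1],[0,0.15,0,0,1]]'; python3 -c "
from h import *
look()"; python3 -m crank '[[0,0.14,0,0,1],[0,0.14,0,0,1],[0,0.14,0,0,1],[0,0.14,0,0,1]]'; python3 -c "
from h import *
look()"
```

```text
t: 6.15
tcp_pos: [0.5357, -0.1651, 0.0889]
tool_rot: [-0.015, 1.0, 0.0, -0.0]
force: [0.3, 0.3, 0.5]
finger_gap: -0.006
t6.20 ring [-0.0812 -0.0656  0.1649] 94 housing [-0.2053  0.0086] 1152 tcp [ 0.0016 -0.2274  0.0889]
t: 6.6
tcp_pos: [0.5352, -0.1432, 0.0889]
tool_rot: [-0.014, 1.0, -0.0, 0.0]
force: [-0.1, -1.1, 0.8]
finger_gap: -0.002
t6.65 ring [-0.0812 -0.044   0.1647] 89 housing [-0.1841  0.0297] 1219 tcp [ 0.0016 -0.2054  0.0889]
```

```bash
python3 -m crank '[[0,0.17,0,0,1],[0,0.18,0,0,1],[0,0.16,0,0,1],[0,0.14,0,0,1],[0,0.13,0,0,1],[0,0.13,0,0,1]]'; python3 -c "
from h import *
look()"; python3 -m crank '[[0,0.13,0,0,1],[0,0.13,0,0,1],[0,0.13,0,0,1],[0,0.13,0,0,1]]'; python3 -c "
from h import *
look()"
```

```text
t: 7.25
tcp_pos: [0.5341, -0.1068, 0.0889]
tool_rot: [-0.014, 1.0, -0.0, -0.0]
force: [-1.1, 0.5, -0.6]
finger_gap: 0.003
t7.30 ring [-0.0813 -0.0165  0.1644] 100 housing [-0.1537  0.0555] 1229 tcp [ 0.0018 -0.1692  0.0889]
t: 7.7
tcp_pos: [0.5336, -0.0861, 0.0889]
tool_rot: [-0.014, 1.0, -0.0, 0.0]
force: [0.4, -0.1, -0.1]
finger_gap: 0.0
t7.75 ring [-0.0814  0.0051  0.1651] 99 housing [-0.1328  0.0769] 1239 tcp [ 0.0018 -0.1483  0.0889]
```

```bash
python3 -m crank '[[0,0.12,0,0,1],[0,0.11,0,0,1],[0,0.1,0,0,1],[0,0,0,0,1],[0,0,0,0,1]]'; python3 -c "
from h import *
look()"; python3 -m crank '[[0,0,0,0,1],[0,0,0,0,1],[0,0,0,0,1],[0,0,0,0,1]]'; python3 -c "
from h import *
look('s3')"
```

```text
t: 8.25
tcp_pos: [0.5332, -0.0732, 0.0889]
tool_rot: [-0.015, 1.0, -0.0, 0.0]
force: [-0.3, 0.5, 0.6]
finger_gap: -0.001
t8.30 ring [-0.0816  0.0311  0.1659] 102 housing [-0.1075  0.1001] 1290 tcp [ 0.0022 -0.1365  0.0889]
t: 8.7
tcp_pos: [0.5331, -0.0734, 0.0889]
tool_rot: [-0.014, 1.0, 0.0, -0.0]
force: [-0.2, 0.1, -0.8]
finger_gap: -0.003
t8.75 ring [-0.0815  0.0505  0.1649] 113 housing [-0.089   0.1227] 1401 tcp [ 0.0021 -0.1365  0.0889]
```

View pics/s3.png

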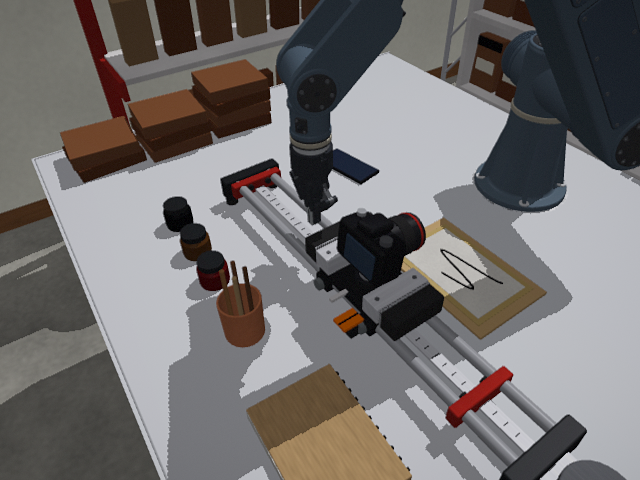

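The carriage is rolling free of the hand, with the index at (340,296) approaching the mark at (348,320) at about 43 mm/s. It will probably overshoot by about 25 mm, so I'm going over the camera to the front side.

```bash
python3 -m crank '[[0,0,-1,0,1],[0,0,-1,0,1],[0,0.4,-1,0,1],[0,0.6,-1,0,1],[0,1,-0.2,0,1],[0,1,0,0,1],[0,1,0,0,1],[0,1,0,0,1]]'; python3 -c "
from h import *
look()"; python3 -m crank '[[0,1,0,0,1],[0,1,0,0,1],[0,1,0,0,1],[0,1,0,0,1],[0,1,0,0,1],[0,0.3,0,0,1]]'; python3 -c "
from h import *
look()"
```

```text
t: 9.55
tcp_pos: [0.527, 0.1281, 0.2572]
tool_rot: [-0.014, 1.0, -0.0, 0.0]
force: [0.8, -0.4, -0.3]
finger_gap: 0.002
t9.60 ring [-0.0817  0.0786  0.1662] 106 housing [-0.061   0.1534] 1613 tcp [0.0013 0.0709 0.2572]
t: 10.2
tcp_pos: [0.5206, 0.342, 0.2567]
tool_rot: [-0.016, 1.0, 0.001, 0.0]
force: [0.5, -1.2, 0.6]
finger_gap: 0.002
t10.25 ring [-0.0818  0.0938  0.167 ] 109 housing [-0.0431  0.1703] 1676 tcp [0.002  0.2792 0.2566]
```

```bash
python3 -m crank '[[0,-0.2,1,0,1],[0,-0.2,1,0,1],[0,-0.2,1,0,1],[0,-0.2,1,0,1],[0,-0.2,0.2,0,1],[0,-0.1,0,0,1]]'; python3 -c "
from h import *
look('s4')"
```

```text
t: 10.85
tcp_pos: [0.5218, 0.2925, 0.0878]
tool_rot: [-0.014, 1.0, -0.001, -0.002]
force: [0.1, -0.4, 0.9]
finger_gap: -0.003
t10.90 ring [-0.0824  0.1022  0.1707] 91 housing [-0.0326  0.1802] 1229 tcp [0.0031 0.2299 0.0895]
```

View pics/s4.png

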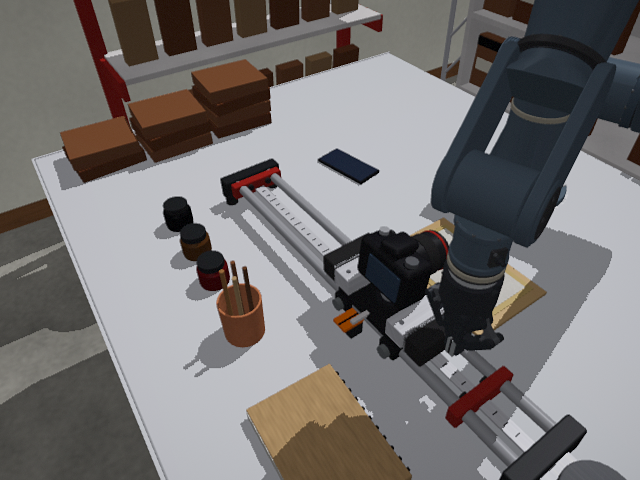

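Seen past the hand, the index at about (360,318) is slightly beyond the mark line. The hand is at the front buffer. I'll hold it there so the soft spring turns the carriage back.

```bash
python3 -m crank '[[0,0,0,0,1],[0,0,0,0,1],[0,0,0,0,1],[0,0,0,0,1]]'; python3 -c "
from h import *
look()"; python3 -m crank '[[0,0,0,0,1],[0,0,0,0,1],[0,0,0,0,1],[0,0,0,0,1],[0,0,0,0,1],[0,0,0,0,1]]'; python3 -c "
from h import *
look()"
```

```text
t: 11.3
tcp_pos: [0.5231, 0.2952, 0.09]
tool_rot: [-0.015, 1.0, 0.0, 0.001]
force: [0.1, -0.0, -0.7]
finger_gap: 0.002
t11.35 ring [-0.0825  0.1038  0.1722] 87 housing [-0.0292  0.1825] 1233 tcp [0.0028 0.2321 0.0897]
t: 11.95
tcp_pos: [0.5225, 0.2945, 0.0888]
tool_rot: [-0.014, 1.0, -0.0, -0.0]
force: [-0.5, -0.2, 0.3]
finger_gap: -0.005
t12.00 ring [-0.0822  0.1043  0.1689] 102 housing [-0.0328  0.181 ] 1276 tcp [0.0024 0.2315 0.0888]
```

```bash
python3 -m crank '[[0,-0.02,0,0,1],[0,-0.02,0,0,1],[0,-0.02,0,0,1],[0,-0.02,0,0,1],[0,-0.02,0,0,1],[0,-0.02,0,0,1],[0,-0.02,0,0,1],[0,-0.01,0,0,1]]'; python3 -c "
from h import *
look()"; python3 -m crank '[[0,0,0,0,1],[0,0,0,0,1],[0,0,0,0,1],[0,0,0,0,1]]'; python3 -c "
from h import *
look()"
```

```text
t: 12.8
tcp_pos: [0.5227, 0.2885, 0.0889]
tool_rot: [-0.014, 1.0, 0.0, 0.0]
force: [0.1, 0.6, -0.0]
finger_gap: -0.002
t12.85 ring [-0.0824  0.0968  0.173 ] 80 housing [-0.0359  0.1749] 1196 tcp [0.0025 0.2255 0.0889]
t: 13.25
tcp_pos: [0.5227, 0.2886, 0.0889]
tool_rot: [-0.014, 1.0, -0.0, -0.0]
force: [0.6, 0.2, 0.8]
finger_gap: 0.0
t13.30 ring [-0.0822  0.0961  0.1697] 98 housing [-0.0399  0.1732] 1263 tcp [0.0025 0.2256 0.0889]
```

```bash
python3 -m crank '[[0,0.5,0,0,1],[0,0.5,-0.5,0,1],[0,0.5,-1,0,1],[0,0.5,-1,0,1],[0,0.5,-1,0,1],[0.5,0.8,-1,0,1],[0.5,0.8,0,0,1],[0.5,0.8,0,0,1]]'; python3 - <<'E'
from h import *
p,d=look('s5')
im=p[250:400,280:480,::-1];cv2.imwrite("pics/s5c.png",cv2.resize(im,None,fx=4,fy=4,interpolation=cv2.INTER_CUBIC))
p,d=snapshot("top");cv2.imwrite("pics/t5.png",p[:,:,::-1]);np.save("pics/t5.npy",d)
E
```

```text
t: 14.1
tcp_pos: [0.459, 0.4813, 0.2675]
tool_rot: [-0.014, 1.0, 0.001, 0.002]
force: [0.2, -0.2, -0.1]
finger_gap: 0.002
t14.15 ring [-0.0821  0.0948  0.1681] 108 housing [-0.0424  0.1718] 1615 tcp [-0.0601  0.4252  0.2665]
```

View pics/s5c.png

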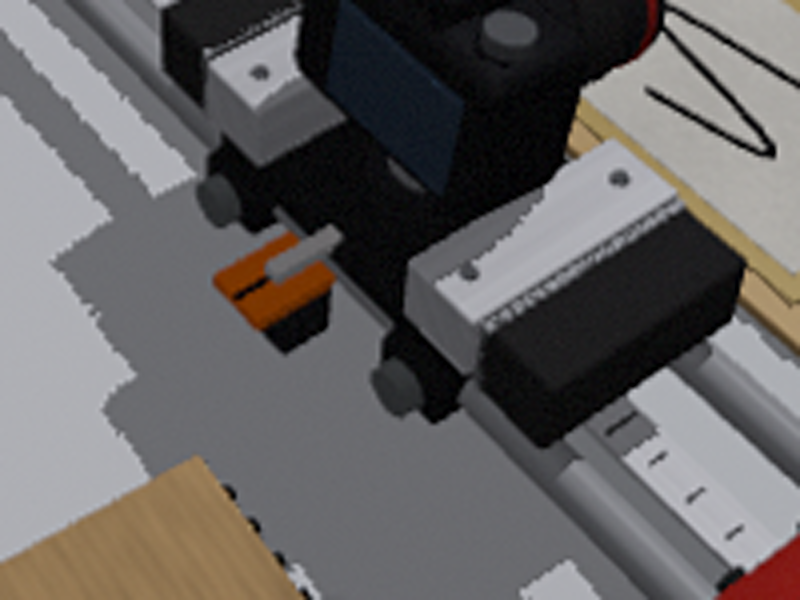

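The index tip at crop (275,268) lies right in line with the black mark line at (250,288). The hand is clear of the carriage. I'll wait and check that it stays still.

```bash
python3 -m crank '[[0,0,0,0,1],[0,0,0,0,1],[0,0,0,0,1],[0,0,0,0,1],[0,0,0,0,1],[0,0,0,0,1],[0,0,0,0,1],[0,0,0,0,1]]'; python3 -m crank '[[0,0,0,0,1],[0,0,0,0,1],[0,0,0,0,1],[0,0,0,0,1],[0,0,0,0,1],[0,0,0,0,1],[0,0,0,0,1],[0,0,0,0,1]]' ; python3 - <<'E'
from h import *
p,d=look('s6')
im=p[250:400,280:480,::-1];cv2.imwrite("pics/s6c.png",cv2.resize(im,None,fx=4,fy=4,interpolation=cv2.INTER_CUBIC))
E
```

```text
t: 15.0
tcp_pos: [0.4591, 0.4799, 0.2653]
tool_rot: [-0.014, 1.0, 0.0, -0.0]
force: [-0.5, 0.7, -0.3]
finger_gap: 0.001
t: 15.8
tcp_pos: [0.459, 0.4799, 0.2653]
tool_rot: [-0.014, 1.0, 0.0, -0.0]
force: [-0.3, -0.6, -0.6]
finger_gap: 0.001
t15.85 ring [-0.082   0.095   0.1676] 110 housing [-0.0421  0.1717] 1618 tcp [-0.0555  0.4188  0.2653]
```

View pics/s6c.png

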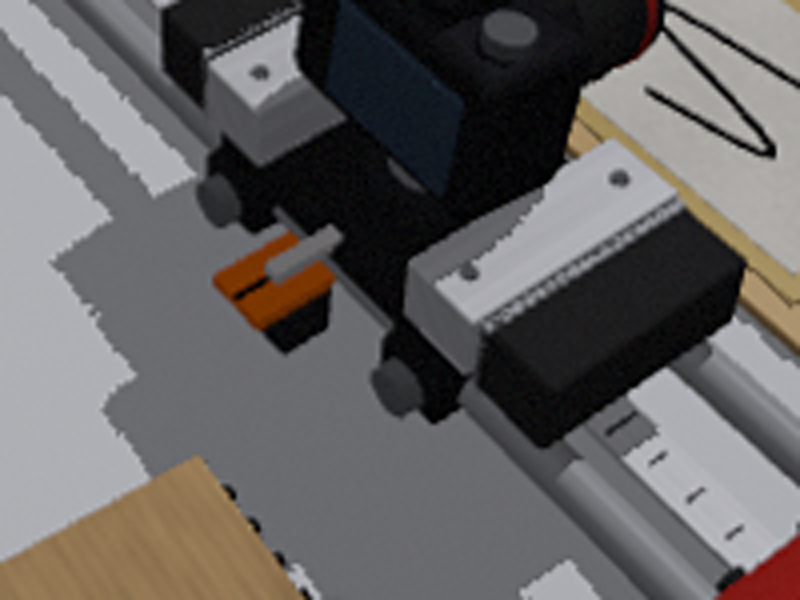

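The picture is the same after 1.7 s: the carriage is standing still with the index on the line. Handing in.

```bash
python3 -m crank '[[0,0,0,0,1],[0,0,0,0,1],[0,0,0,0,1]]' >/dev/null; python3 -c "
from station import manip
print(manip.sign_off())"
```

```text
the job is handed in; nothing more can be done
None
```

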